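# Snap the dust cap onto the washed drinking bottle

### The arm

A 6-joint arm with a two-finger parallel gripper is mounted at the origin on a cart in front of the work surface, level with it; the furniture and walls round the work are solid. World frame = base frame: x ahead of the robot, y to its left, z up, the work surface at z = 0. Lengths are in m, angles in rad, forces in N, time in s.
With the tool pointing down it reaches from about 0.275 to 0.725 m from the base axis. Payload 15.9 kg.
Tool frame: the origin (TCP) lies midway between the tips of the shut fingers; the grasp point (between the pads) lies 19 mm behind it; z points along the fingers, y is the direction in which the jaws open and shut (so a half turn about z gives the same grasp; the last joint's range is limited). The gripper opens to 85 mm and grips with 20 to 120 N. Pads are 22 mm wide; open, the fingers measure 114 mm over their backs; the gripper's body (76 mm by 85 mm) begins 54 mm behind the grasp point. The pads swing forward as they close: fully open they stand 13 mm farther back than shut.
Start: joints at [-1.182, 0.213, -0.034, 1.323, 0, 1.571], TCP at [0.19, -0.463, 0.231] pointing down, gripper open.
Joint ranges: [-2.98, 2.98], [-0.74, 1.72], [-1.14, 1.35], [-2.1, 2.04], [-1.57, 1.44], [-3.14, 3.14]. Speed limits (rad/s): [1.89, 1.89, 2.39, 2.57, 3.14, 3.14].

### API

Orientations are given as a rotation vector (axis times angle).
In Python, from rig import bot gives the robot as it stands.
- The arm moves only by the tool move_arm, never from a script. Its argument "rows" is a list that holds one entry, the list of rows, each a list of 7 numbers: the turn, a rotation vector about the tool's x, y, z in rad, then the shift along the tool's x, y, z in cm, then the gripper command: -1 is fully open, 1 is shut, values between are in proportion. In form: [[[rx, ry, rz, x, y, z, jaw], ...]]. A call has 1 to 5 rows; each row is the pose to reach, as a shift and turn from the pose measured when the call began, along the tool's axes at that moment; what a row does not reach only later rows make up. A row lasts 1/10 s, in which the tool goes at most 50 mm and 8.59 degrees, less where a joint would pass 70% of its speed; a pose out of reach is approached as far as the arm can. A call with a gripper value outside its range is refused whole. The fingers move at their own pace and stop on an object; "grip_force" is the grip in N (left out, the last holds). Time passes only in rows, so rows that repeat a pose let the fingers close. It gives the time, the measured TCP pose, the force and the opening at its end, in the units of the state.
- bot.state(): the state, without advancing time (a new reading comes with each control period).
- bot.grab_frame(name): name is "side" or "top"; returns (picture, depth): 420x560x3 uint8, blue, green, red; 420x560 float32, m along the optical axis (not along the pixel's ray), 0 where there is no reading.
- bot.camera_params(name): a dict with "fx", "fy", "cx", "cy" (pixels), "world_to_cam" (4x4, takes a point from world to camera coordinates). Camera axes: x right, y up, looking along -z (the intrinsics and any distortion apply to the point x, -y, -z); pixel columns grow to the right and rows downward; lengths in m; the calibration is good to about 2 mm. A picture is of the moment at which its call begins. camera_params takes no time and is no camera call.
- bot.sign_off(): hands the job in, once; it reports no verdict.
The state is a dict: "clock": time; "joints": joint angles; "qd": joint speeds; "joint_torque": joint torques, N m; "ee_pos": TCP position; "eef_rot": TCP orientation; "force": force on the tool from outside, world axes, zero at the start; "wrist_torque": the same for the moment, N m; "grip_width": opening from 0.0 (shut) to 1.0 (fully open).
Only numpy, scipy, OpenCV 4.12 (cv2) and the standard library are available. Lean on these libraries where they do the work, as an engineer would, in place of code of your own. Each camera call takes 0.05 s, during which the arm holds its last target.

### The job

The washed drinking bottle is dry: lift its dust cap (the tall narrow one with the finger flange) up and off its post on the drying rack and press it straight down over the bottle's spout until it clicks home. Do not stop at the click: keep pressing until the cap squeezes its rubber seal, and finish holding it like that, the fingers still on the cap and pushing it firmly down (about 10 N). The bottle stays upright where it stands, and everything else is left where it is.

Things in the scene. Friction and masses are not known exactly. Their poses are not given: they have to be found in the camera images.
- dust_cap: White plastic dust cap, an upside-down cup, hung mouth down on a rack post as it goes on the bottle, at any turn. Origin: centre of the mouth rim, z up to the domed top at 44 mm. Ribbed body 45 mm across at z 6-34 mm: grip here. Flange round the mouth 54 mm across, z 0-5 mm: fingertips above it can push. Inside: bore 40 mm, roof at z 39, rounded snap bead at z 4 narrowing it to 31.6 mm. 24-45 g.
- bottle: Drinking bottle standing loose on the worktop: brushed steel body 68 mm across, ribbed grey collar 65 mm across at z 89-115 mm, above it a black rubber seal ring and the grey spout. Origin: centre of its foot, z up along its axis. 0.3 to 0.5 kg.
- spout_seat (a point): Bottle axis at bottle z 118 mm, top of the free seal: the cap's rim sits here when home. Spout above: 30 mm across for 15 mm, then a cone. Four sprung lugs, 35.6 mm across, 8.3 mm up. Going down, the bead meets them with the rim 9 mm up; the push peaks near 8-14 N, falls as the bead passes (rim 4.3 mm up), and the lugs pull the cap onto the seal: the click. Then only the seal springs back.
- spout_tip (a point): Bottle axis at the spout's tip, 28 mm above spout_seat; tip 17 mm across, widening as a cone to 30 mm within 13 mm.
- seal (a joint): Squeeze (m) of the rubber seal ring on the bottle's collar, 53 mm across, 3 mm proud: 0 free, 0.003 at its stop; 5 N per mm. A cap clicked on and let go leaves it below 0.0007; a 10 N push gives about 0.002.
- rack: Fixed drying rack on the draining board: grey tray 116 x 320 mm, 22 mm high, four white cross-shaped posts 22 mm across in a row along its y at +120, +40, -40, -120 mm, tops at z 78. Origin: centre of its underside, 5 mm above the worktop. Cap, ring and lid are on the first three posts in any order; the cap's mouth is at z 39 and must rise 40 mm to clear. Fingers have room along rack x.
- screw_ring: White plastic screw ring, open at both ends, 58 mm across, 18 mm high, lying round one post on the tray floor. Not needed.
- flask_lid: White plastic wide flat lid, 59 mm across, 31 mm high, hung mouth down on another post. Not needed, does not fit the spout.
- salt: Salt shaker, 44 mm across, 90 mm high, standing loose between bottle and rack near the front edge. Leave alone.
- timer: Round kitchen timer, 59 mm across, 46 mm high. Leave alone.
- garlic: Garlic bulb, 55 mm. Leave alone.
- mustard: Mustard jar, 56 mm across, 85 mm high. Leave alone.
- pepper: Wooden pepper mill, 58 mm across, 135 mm high. Leave alone.
- spice1: Spice jar, 41 mm across, 105 mm high. Leave alone.
- spice2: Spice jar, 41 mm across, 105 mm high. Leave alone.
Not all that is in view belongs to the job. What is shaped like the bottle but purple is not meant.

How it is judged:
By the outcome, as a careful person would: the job done as asked, in the order asked, and still so for the second after the job is handed in, while the arm keeps its last pose, push and grip.
It also fails if it takes over 58 s, if anything falls off the work surface, if the arm or the gripper's body presses on something with over 40 N, if the wrist force passes 120 N, or if a joint passes its speed limit or range.

## Working session

There is one attempt and no reset: what is moved stays moved. The work goes in short steps, Python scripts to look and compute and a tool call to move; the robot and the scene stay as the last step left them, time stands still between calls to the robot, and variables do not carry over. Pictures are saved under pics/ and viewed, and the job is handed in when it is done.

Besides the shell and the picture viewer there is one more tool, called in YAML: its name, and indented under it one key for each argument. move_arm: Moves the arm, as the interface text tells. Its arguments: {"type":"object","properties":{"rows":{"type":"array","items":{"type":"array","items":{"type":"array","items":{"type":"number"}}}},"grip_force":{"type":"number"}},"required":["rows"]}

```bash
mkdir -p pics; ls; python3 - <<'E'
from rig import bot
import cv2,numpy as np
print(bot.state())
for n in("side","top"):
    im,d=bot.grab_frame(n); cv2.imwrite(f"pics/{n}0.png",im); np.save(f"pics/{n}0.npy",d)
    p=bot.camera_params(n); print({k:(np.round(v,4).tolist()) if not isinstance(v,str) else v for k,v in p.items()})
E
```

```text
pics
{'clock': 0.0, 'joints': array([-1.18203184e+00,  2.13374862e-01, -3.50678759e-02,  1.32347819e+00,
       -2.70893703e-05,  1.57081378e+00]), 'qd': array([-0.00160946,  0.00060972, -0.00141532,  0.00042304, -0.00033846,
        0.00045737]), 'joint_torque': array([ 3.08770541e-03, -6.86154413e+01,  4.87120628e+01,  1.74353085e-02,
        2.23990878e-04, -5.29348000e-06]), 'ee_pos': array([ 0.18938738, -0.46238125,  0.23080332]), 'eef_rot': array([-3.08135537e+00, -6.06592456e-01,  3.82853402e-04]), 'force': array([ 0.30924109,  0.21072128, -0.42613818]), 'wrist_torque': array([-0.01408257,  0.00861916, -0.00085819]), 'grip_width': 1.0016897761558705}
{'fx': 393.7296, 'fy': 393.7296, 'cx': 277.5477, 'cy': 208.5253, 'world_to_cam': [[0.9704, -0.2414, 0.0047, -0.5335], [0.1198, 0.4984, 0.8586, -0.1761], [-0.2096, -0.8327, 0.5126, -0.9839], [0.0, 0.0, 0.0, 1.0]]}
{'fx': 513.9231, 'fy': 513.9231, 'cx': 277.6846, 'cy': 213.9075, 'world_to_cam': [[0.1962, -0.9806, 0.0003, -0.0909], [0.9537, 0.1909, 0.2326, -0.5408], [-0.2282, -0.0454, 0.9726, -1.1986], [0.0, 0.0, 0.0, 1.0]]}
```

View pics/side0.png

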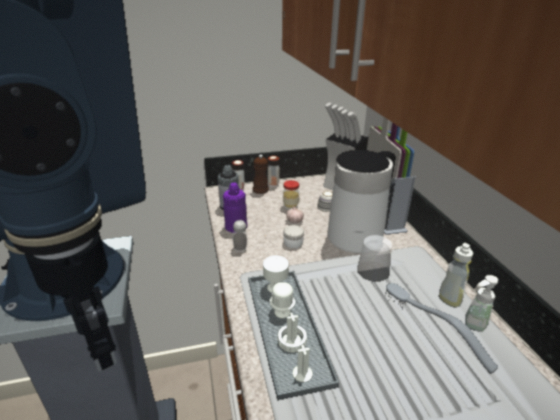

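View pics/top0.png

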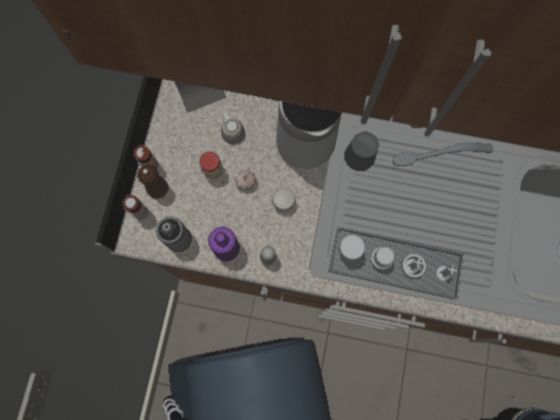

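```bash
cat > h.py <<'E'
import numpy as np,cv2
from rig import bot
def cam(n):
    p=bot.camera_params(n); return p,np.array(p["world_to_cam"])
def proj(n,P):
    p,T=cam(n); P=np.atleast_2d(P); c=P@T[:3,:3].T+T[:3,3]
    return np.c_[p["fx"]*c[:,0]/-c[:,2]+p["cx"], p["fy"]*-c[:,1]/-c[:,2]+p["cy"]]
def ray(n,u,v):
    p,T=cam(n); d=np.array([(u-p["cx"])/p["fx"],-(v-p["cy"])/p["fy"],-1.]); R=T[:3,:3]
    return -R.T@T[:3,3], R.T@d
def onz(n,u,v,z):
    o,d=ray(n,u,v); return o+d*(z-o[2])/d[2]
def cloud(n,d):
    p,T=cam(n); v,u=np.mgrid[:d.shape[0],:d.shape[1]]
    c=np.stack([(u-p["cx"])/p["fx"]*d,-(v-p["cy"])/p["fy"]*d,-d],-1)
    return (c-T[:3,3])@T[:3,:3]
E
python3 - <<'E'
from h import *
for n,r in (("top",[(140,200,130,110),(325,225,140,75)]),("side",[(190,140,130,120),(235,245,110,145)])):
    im=cv2.imread(f"pics/{n}0.png")
    for i,(x,y,w,h) in enumerate(r):
        s=min(780//w,580//h); cv2.imwrite(f"pics/{n}0_c{i}.png",cv2.resize(im[y:y+h,x:x+w],None,fx=s,fy=s,interpolation=cv2.INTER_CUBIC)); print(n,i,s)
C=cloud("top",np.load("pics/top0.npy"))
for u,v in [(352,247),(383,257),(413,265),(446,272),(173,228),(168,230),(223,237),(268,255),(300,260),(150,260),(340,280)]: print(u,v,C[v,u].round(4))
C=cloud("side",np.load("pics/side0.npy"))
for u,v in [(276,265),(283,292),(226,175),(235,188)]: print('s',u,v,C[v,u].round(4))
E
```

```text
top 0 5
top 1 5
side 0 4
side 1 4
352 247 [ 0.498  -0.1728  0.0876]
383 257 [ 0.4886 -0.2484  0.0881]
413 265 [ 0.4914 -0.3302  0.0464]
446 272 [ 0.489  -0.4091  0.0528]
173 228 [0.4517 0.2433 0.1341]
168 230 [0.4433 0.2509 0.144 ]
223 237 [0.4515 0.124  0.1474]
268 255 [0.4395 0.0185 0.0916]
300 260 [ 0.4568 -0.0589 -0.0015]
150 260 [0.3819 0.3126 0.0022]
340 280 [ 0.4267 -0.1666  0.    ]
s 276 265 [ 0.5019 -0.1763  0.0875]
s 283 292 [ 0.4952 -0.265   0.0867]
s 226 175 [0.446  0.2483 0.12  ]
s 235 188 [0.4554 0.1183 0.1401]
```

View pics/top0_c0.png

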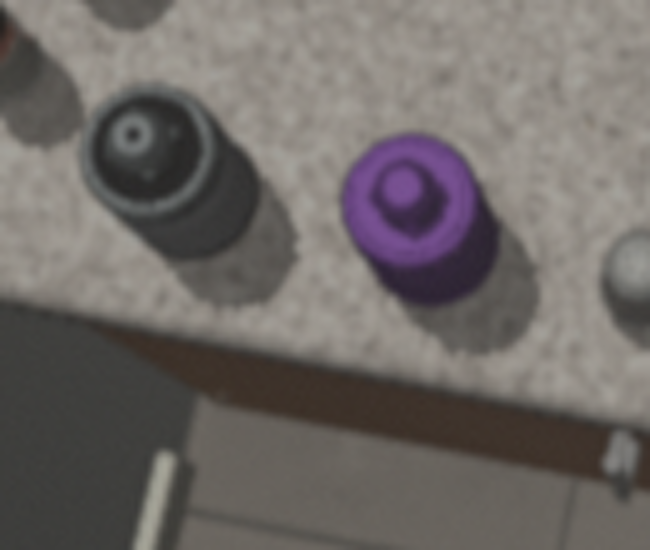

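View pics/top0_c1.png

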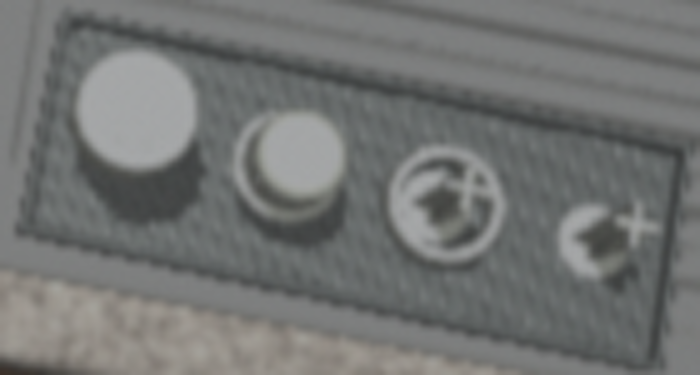

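View pics/side0_c0.png

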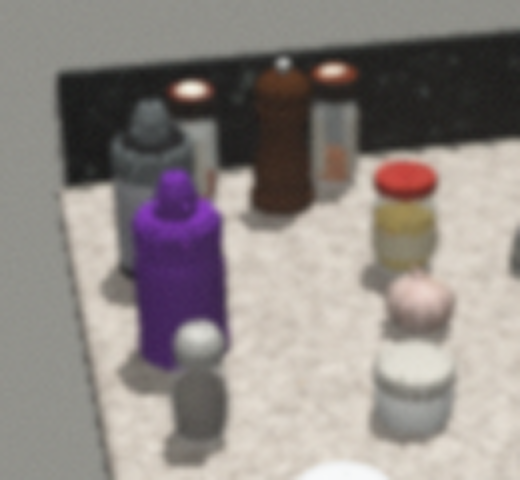

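View pics/side0_c1.png

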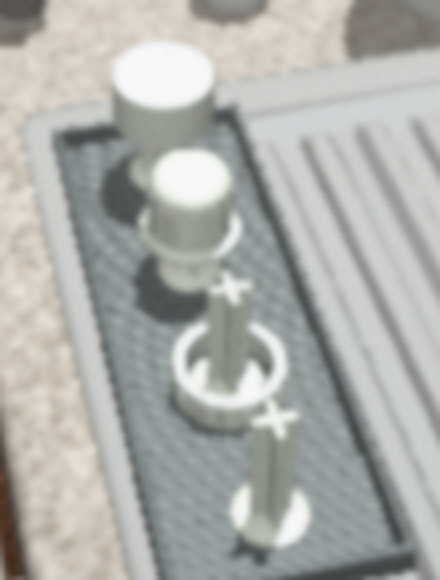

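```bash
python3 - <<'E'
from h import *
im=cv2.imread("pics/top0.png"); g=cv2.cvtColor(im,cv2.COLOR_BGR2GRAY)
def blobs(n,g,box,th,minA=15):
    x,y,w,h=box; m=(g[y:y+h,x:x+w]>th).astype(np.uint8)
    for c in cv2.findContours(m,cv2.RETR_EXTERNAL,cv2.CHAIN_APPROX_NONE)[0]:
        if cv2.contourArea(c)<minA: continue
        (a,b),r=cv2.minEnclosingCircle(c); M=cv2.moments(c)
        print(n,th,'circ',round(a+x,1),round(b+y,1),round(r,1),'cent',round(M['m10']/M['m00']+x,1),round(M['m01']/M['m00']+y,1),'A',M['m00'])
for th in (150,165,180): blobs('top',g,(325,225,140,75),th)
def tri(a,b):
    o1,d1=ray("top",*a);o2,d2=ray("side",*b)
    A=np.c_[d1,-d2]; t,*_=np.linalg.lstsq(A,o2-o1,rcond=None); p,q=o1+d1*t[0],o2+d2*t[1]
    return ((p+q)/2).round(4), np.linalg.norm(p-q).round(4)
print('cap top', onz("top",385.3,255.7,.088))
print('tip', onz("top",166.5,226.5,.146), 'tri',tri((166.5,226.5),(228,166)))
print('collar', onz("top",169.7,229.7,.115))
sz=g.astype(int)
print('cap tri',tri((385.3,255.7),(235+193/4,245+180/4)))
# tray rim corners z=.027 from crop
cor=[(68,22),(682,152),(655,365),(20,235)]
P=np.array([onz("top",325+a/5,225+b/5,.027) for a,b in cor]); print(P.round(4),P.mean(0))
# posts crosses tops z=.083 
for a,b in [(472,188),(638,218)]: print('post',onz("top",325+a/5,225+b/5,.083))
# cloud: cap top points
C=cloud("top",np.load("pics/top0.npy"))
m=(C[...,2]>.08)&(C[...,2]<.095)&(abs(C[...,1]+.25)<.035)&(abs(C[...,0]-.49)<.04); Q=C[m]; print('cap cloud',len(Q),Q.mean(0),Q.min(0),Q.max(0))
for n in("top","side"):
    C=cloud(n,np.load(f"pics/{n}0.npy"))
    m=(C[...,2]>.105)&(C[...,2]<.122)&(abs(C[...,1]-.245)<.05)&(abs(C[...,0]-.45)<.05); Q=C[m]; print(n,'collar cloud',len(Q),Q.min(0),Q.max(0),cv2.minEnclosingCircle(Q[:,:2].astype(np.float32)))
    m=(C[...,2]>.138)&(C[...,2]<.16)&(abs(C[...,1]-.245)<.05)&(abs(C[...,0]-.45)<.05); Q=C[m]; print('tip cloud',len(Q),Q.mean(0),Q.max(0))
E
```

```text
top 150 circ 342.5 287.5 2.9 cent 342.2 287.4 A 15.5
top 150 circ 442.0 272.9 6.2 cent 439.8 272.6 A 31.5
top 150 circ 409.3 266.3 6.8 cent 407.2 267.2 A 41.5
top 150 circ 385.0 255.0 8.1 cent 384.8 255.2 A 174.5
top 150 circ 352.0 246.5 11.5 cent 352.0 246.5 A 374.0
top 165 circ 352.1 246.3 10.2 cent 348.2 242.3 A 30.0
cap top [ 0.49276756 -0.25329557  0.088     ]
tip [0.45016793 0.25575922 0.146     ] tri (array([0.4525, 0.2558, 0.146 ]), np.float64(0.0047))
collar [0.44936042 0.25456384 0.115     ]
cap tri (array([ 0.4962, -0.2546,  0.082 ]), np.float64(0.0045))
[[ 0.5475 -0.1392  0.027 ]
 [ 0.5424 -0.4492  0.027 ]
 [ 0.4355 -0.4483  0.027 ]
 [ 0.4372 -0.1341  0.027 ]] [ 0.49065634 -0.2927001   0.027     ]
post [ 0.49326374 -0.33568666  0.083     ]
post [ 0.49449863 -0.41435285  0.083     ]
cap cloud 252 [ 0.4942596  -0.25227178  0.08670797] [ 0.47404697 -0.27334772  0.08006775] [ 0.51630517 -0.23165353  0.09431144]
top collar cloud 436 [0.41727588 0.22337153 0.10507672] [0.48235628 0.28942929 0.12197842] ((0.4504181146621704, 0.25614506006240845), 0.033416274935007095)
tip cloud 100 [0.44957615 0.25554116 0.14445735] [0.46236438 0.26998021 0.15089959]
side collar cloud 165 [0.42053957 0.22148113 0.10524794] [0.48493194 0.27465326 0.12154062] ((0.453215092420578, 0.25070175528526306), 0.03300636634230614)
tip cloud 39 [0.45137401 0.25166674 0.14384563] [0.46398273 0.26578983 0.14914427]
```

```bash
cat >> h.py <<'E'
from scipy.spatial.transform import Rotation as Ro
def rel(x,y,z,yaw=0.):
    "tool y along world angle yaw, tool z down"
    s=bot.state(); R0=Ro.from_rotvec(s["eef_rot"])
    yy=np.array([np.cos(yaw),np.sin(yaw),0]); zz=np.array([0,0,-1.]); R1=Ro.from_matrix(np.c_[np.cross(yy,zz),yy,zz])
    r=(R0.inv()*R1).as_rotvec(); t=R0.inv().apply(np.array([x,y,z])-s["ee_pos"])*100
    print('t',round(s["clock"],2),'pos',s["ee_pos"].round(4),'F',s["force"].round(1),'w',round(s["grip_width"],3),'rel',r.round(3),t.round(2))
E
python3 -c "
from h import *
rel(.494,-.253,.15)"
```

```text
t 0.1 pos [ 0.1895 -0.4624  0.2309] F [ 0.1 -0.   0.4] w 0.996 rel [-1.000e-03 -1.000e-03 -1.182e+00] [36.12 -7.82  8.1 ]
```

move_arm:
  rows:
    - [[0, 0, -0.15, 4.5, -1, 0, -1], [0, 0, -0.3, 9, -2, 0, -1], [0, 0, -0.45, 13.5, -3, 0, -1], [0, 0, -0.6, 18, -4, 0.5, -1], [0, 0, -0.75, 22.5, -5, 1, -1]]

```text
clock: 0.6
ee_pos: [0.3799, -0.3295, 0.2207]
eef_rot: [-2.64, -1.701, -0.0]
force: [1.7, -2.1, -0.9]
grip_width: 0.996
```

```bash
python3 -c "
from h import *
rel(.494,-.253,.13)"
```

```text
t 0.6 pos [ 0.3799 -0.3295  0.2207] F [ 1.7 -2.1 -0.9] w 0.996 rel [-0.001 -0.001 -0.426] [11.67  7.23  9.08]
```

move_arm:
  rows:
    - [[0, 0, -0.15, 4, 2.5, 1, -1], [0, 0, -0.3, 8, 5, 4, -1], [0, 0, -0.426, 11.7, 7.2, 7, -1], [0, 0, -0.426, 11.7, 7.2, 9, -1], [0, 0, -0.426, 11.7, 7.2, 9, -1]]

```text
clock: 1.1
ee_pos: [0.4928, -0.2506, 0.1274]
eef_rot: [-2.215, -2.219, 0.002]
force: [-0.7, -0.6, 0.8]
grip_width: 0.999
```

```bash
python3 - <<'E'
from h import *
for n in("side","top"):
    im,d=bot.grab_frame(n); np.save(f"pics/{n}1.npy",d); 
    x,y=(330,200) if n=="top" else (180,180)
    cv2.imwrite(f"pics/{n}1.png",im)
    cv2.imwrite(f"pics/{n}1c.png",cv2.resize(im[y:y+140,x:x+180],None,fx=4,fy=4,interpolation=2))
rel(.494,-.253,.05)
E
```

```text
t 1.2 pos [ 0.4932 -0.2527  0.1311] F [-0.2  0.4  0.5] w 0.995 rel [-0.001 -0.001 -0.001] [-0.04  0.09  8.11]
```

View pics/side1c.png

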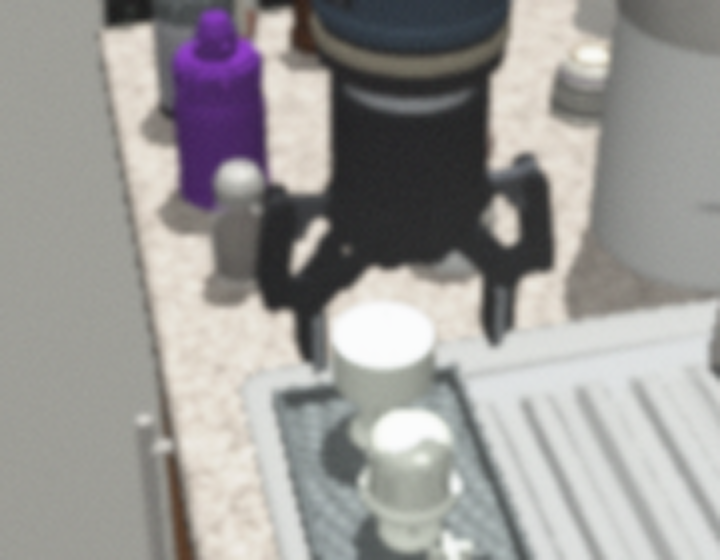

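View pics/top1.png

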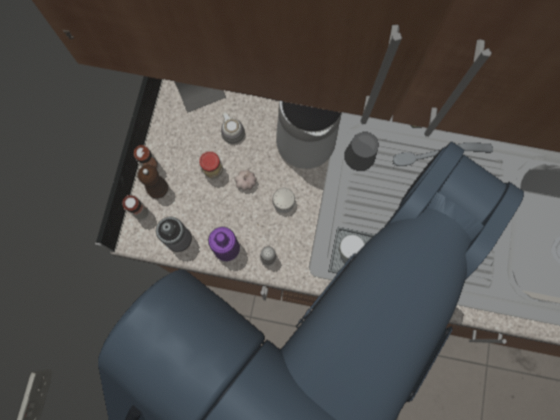

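```bash
python3 - <<'E'
from h import *
print(proj("side",[[.4505,-.253,.144],[.5355,-.253,.144],[.493,-.2527,.144],[.494,-.253,.088],[.494,-.253,.044],[.494,-.253,.066]]))
print(proj("top",[[.494,-.253,.088]]))
im=cv2.imread("pics/side0.png"); g=cv2.cvtColor(im,cv2.COLOR_BGR2GRAY)
for v in range(283,312,2): print(v,g[v,266:302].tolist())
E
```

```text
[[260.39089042 270.31355828]
 [300.7774906  264.01693316]
 [280.7717808  267.03877002]
 [281.02943817 287.79894905]
 [280.84197293 303.11892548]
 [280.93445175 295.56140004]]
[[385.2535548  255.16851292]]
283 [133, 124, 122, 131, 139, 146, 148, 146, 145, 164, 186, 212, 228, 236, 237, 237, 237, 237, 238, 235, 227, 211, 192, 172, 162, 162, 157, 146, 133, 111, 92, 107, 148, 183, 202, 203]
285 [96, 113, 141, 155, 154, 151, 152, 164, 195, 228, 241, 245, 246, 247, 248, 247, 248, 248, 248, 248, 247, 246, 243, 234, 208, 176, 158, 152, 142, 124, 97, 88, 116, 153, 180, 199]
287 [98, 127, 157, 169, 165, 164, 172, 203, 233, 244, 246, 247, 248, 248, 248, 248, 248, 248, 248, 248, 248, 248, 247, 246, 240, 222, 183, 157, 144, 133, 122, 99, 92, 116, 152, 188]
289 [89, 118, 150, 172, 179, 177, 184, 214, 235, 245, 247, 248, 248, 247, 248, 248, 248, 248, 248, 248, 248, 248, 248, 247, 242, 232, 204, 169, 144, 134, 132, 122, 96, 97, 128, 166]
291 [85, 91, 103, 129, 154, 164, 172, 200, 227, 238, 244, 247, 248, 248, 248, 248, 248, 248, 248, 248, 248, 248, 247, 244, 237, 222, 193, 168, 153, 145, 143, 134, 11
[... 1140 characters left out ...]
165, 166, 157, 149, 142, 141, 142, 150, 153, 155, 154, 152, 149, 148, 148, 144, 143, 152, 180, 222, 232, 220, 182, 166, 164, 159, 148, 141, 144, 153]
307 [138, 145, 152, 153, 149, 144, 145, 154, 168, 173, 172, 168, 164, 162, 160, 160, 158, 160, 158, 158, 159, 166, 181, 202, 220, 215, 192, 163, 149, 150, 150, 153, 157, 160, 157, 149]
309 [152, 142, 138, 138, 133, 113, 100, 107, 127, 151, 166, 174, 179, 180, 180, 182, 180, 180, 179, 177, 175, 177, 185, 183, 167, 157, 159, 166, 160, 149, 142, 144, 153, 158, 156, 153]
311 [151, 150, 141, 123, 98, 84, 82, 93, 119, 152, 165, 166, 164, 164, 166, 165, 161, 159, 161, 164, 166, 168, 167, 157, 139, 131, 139, 148, 152, 156, 159, 155, 148, 145, 148, 155]
```

move_arm:
  rows:
    - [[0, 0, 0, 0, 0.2, 3, -1], [0, 0, 0, 0, 0.2, 6, -1], [0, 0, 0, 0, 0.2, 8.1, -1], [0, 0, 0, 0, 0.2, 8.1, -0.5], [0, 0, 0, 0, 0.2, 8.1, -0.4]]
  grip_force: 60

```text
clock: 1.7
ee_pos: [0.4953, -0.2536, 0.0519]
eef_rot: [-2.223, -2.219, -0.0]
force: [0.5, 0.3, -0.3]
grip_width: 0.709
```

```bash
python3 - <<'E'
from h import *
im,d=bot.grab_frame("side")
cv2.imwrite("pics/side2c.png",cv2.resize(im[220:340,220:360],None,fx=5,fy=5,interpolation=2))
rel(.4955,-.253,.05)
E
```

```text
t 1.75 pos [ 0.4958 -0.2537  0.0522] F [ 0.9  0.4 -0.4] w 0.7 rel [ 0.001  0.    -0.002] [ 0.07 -0.03  0.22]
```

View pics/side2c.png

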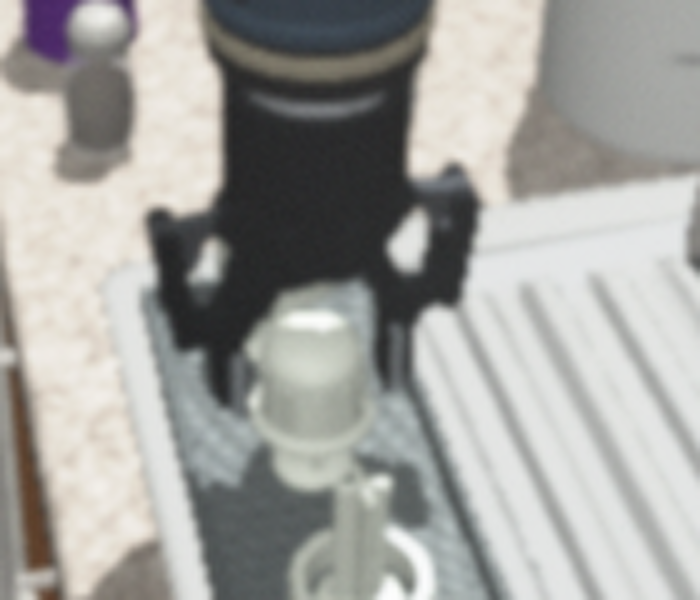

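move_arm:
  rows:
    - [[0, 0, 0, 0, 0, 0.3, -0.3], [0, 0, 0, 0, 0, 0.3, 0], [0, 0, 0, 0, 0, 0.3, 1], [0, 0, 0, 0, 0, 0.3, 1], [0, 0, 0, 0, 0, 0.3, 1]]
  grip_force: 60

```text
clock: 2.25
ee_pos: [0.4965, -0.2543, 0.0508]
eef_rot: [2.221, 2.217, 0.001]
force: [-3.4, -0.5, 12.8]
grip_width: 0.505
```

move_arm:
  rows:
    - [[0, 0, 0, 0, 0, -0.1, 1], [0, 0, 0, 0, 0, -0.1, 1]]

```text
clock: 2.45
ee_pos: [0.4969, -0.2546, 0.0526]
eef_rot: [2.221, 2.216, 0.002]
force: [0.3, 0.4, -0.7]
grip_width: 0.508
```

```bash
python3 - <<'E'
from h import *
rel(.4955,-.253,.05)
E
```

```text
t 2.45 pos [ 0.4969 -0.2546  0.0526] F [ 0.3  0.4 -0.7] w 0.508 rel [ 0.004  0.002 -0.002] [ 0.16 -0.14  0.25]
```

Gripped at 0.508 of 85 mm, about 43 mm (pads between the ribs). Lift.

move_arm:
  rows:
    - [[0, 0, 0, 0, 0, -1, 1], [0, 0, 0, 0, 0, -3, 1], [0, 0, 0, 0, 0, -5, 1], [0, 0, 0, 0, 0, -7, 1], [0, 0, 0, 0, 0, -9, 1]]

```text
clock: 2.95
ee_pos: [0.4966, -0.2543, 0.1441]
eef_rot: [2.22, 2.216, 0.002]
force: [0.1, -0.1, 0.5]
grip_width: 0.51
```

```bash
python3 - <<'E'
from h import *
im,d=bot.grab_frame("side")
cv2.imwrite("pics/side3c.png",cv2.resize(im[180:330,210:370],None,fx=4,fy=4,interpolation=2))
rel(.49,-.15,.185)
E
```

```text
t 3.0 pos [ 0.4978 -0.255   0.1474] F [ 0.2 -0.6  4.4] w 0.504 rel [ 0.008  0.004 -0.002] [10.48 -0.77 -3.81]
```

View pics/side3c.png

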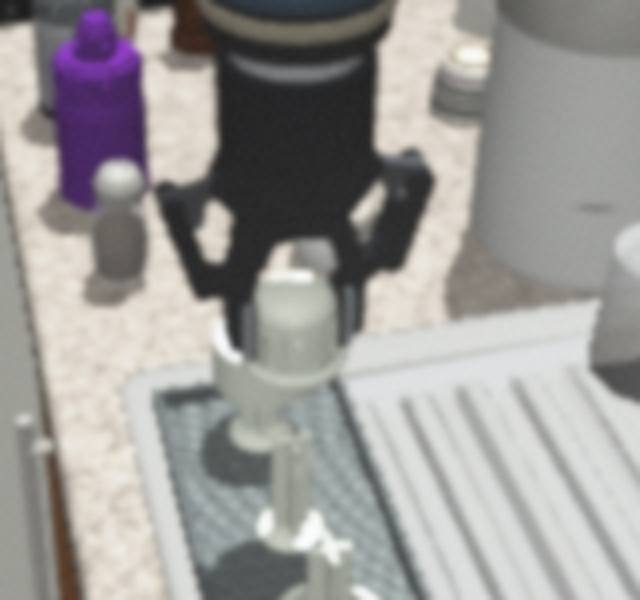

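move_arm:
  rows:
    - [[0.008, 0.004, 0, 2, 0, -3, 1], [0.008, 0.004, 0, 6, -0.5, -5, 1], [0.008, 0.004, 0, 10.5, -1, -5.5, 1], [0.008, 0.004, 0, 15, -1.5, -5.5, 1], [0.008, 0.004, 0, 19.5, -2, -5.5, 1]]

```text
clock: 3.5
ee_pos: [0.4773, -0.0582, 0.2023]
eef_rot: [2.224, 2.219, 0.001]
force: [0.8, -0.2, -0.4]
grip_width: 0.509
```

```bash
python3 - <<'E'
from h import *
rel(.4505,.2555,.20)
E
```

```text
t 3.5 pos [ 0.4773 -0.0582  0.2023] F [ 0.8 -0.2 -0.4] w 0.509 rel [ 0.001 -0.    -0.002] [31.36 -2.75  0.23]
```

move_arm:
  rows:
    - [[0, 0, 0, 4.5, -0.5, 0, 1], [0, 0, 0, 9, -1, 0, 1], [0, 0, 0, 13.5, -1.5, 0, 1], [0, 0, 0, 18, -2, 0, 1], [0, 0, 0, 22.5, -2.3, 0, 1]]

```text
clock: 4.0
ee_pos: [0.4542, 0.1687, 0.2031]
eef_rot: [2.223, 2.218, 0.002]
force: [0.4, 0.7, -0.8]
grip_width: 0.51
```

```bash
python3 - <<'E'
from h import *
rel(.4505,.2555,.20)
E
```

```text
t 4.0 pos [0.4542 0.1687 0.2031] F [ 0.4  0.7 -0.8] w 0.51 rel [ 0.002 -0.    -0.002] [ 8.68 -0.39  0.32]
```

move_arm:
  rows:
    - [[0, 0, 0, 4, -0.2, 0, 1], [0, 0, 0, 7.5, -0.35, 0, 1], [0, 0, 0, 8.6, -0.35, 0, 1], [0, 0, 0, 8.6, -0.35, 0, 1], [0, 0, 0, 8.6, -0.35, 0, 1]]

```text
clock: 4.5
ee_pos: [0.4509, 0.2541, 0.2034]
eef_rot: [2.223, 2.218, 0.002]
force: [0.2, -0.2, -0.4]
grip_width: 0.51
```

```bash
python3 - <<'E'
from h import *
for n,(x,y) in (("side",(150,80)),("top",(100,160))):
    im,d=bot.grab_frame(n); np.save(f"pics/{n}4.npy",d); cv2.imwrite(f"pics/{n}4.png",im)
    cv2.imwrite(f"pics/{n}4c.png",cv2.resize(im[y:y+150,x:x+160],None,fx=4,fy=4,interpolation=2))
rel(.4505,.2555,.20)
E
```

```text
t 4.6 pos [0.451  0.2536 0.2034] F [ 0.1 -0.5 -0.6] w 0.509 rel [ 0.002 -0.    -0.003] [ 0.19 -0.05  0.34]
```

View pics/side4c.png

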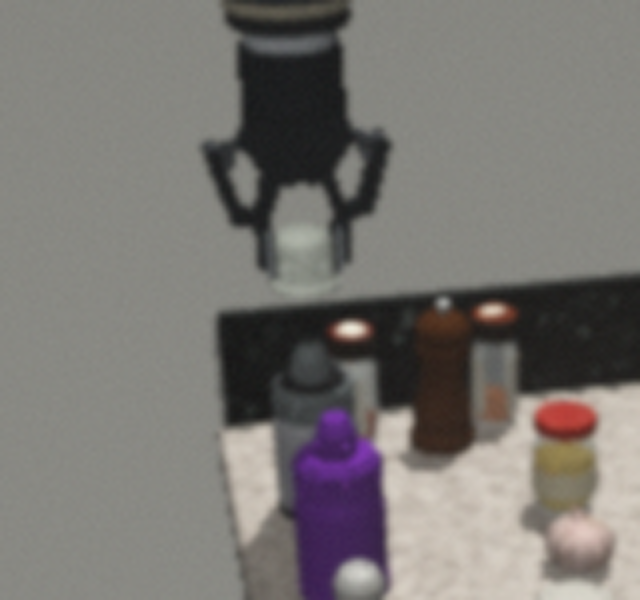

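View pics/top4c.png

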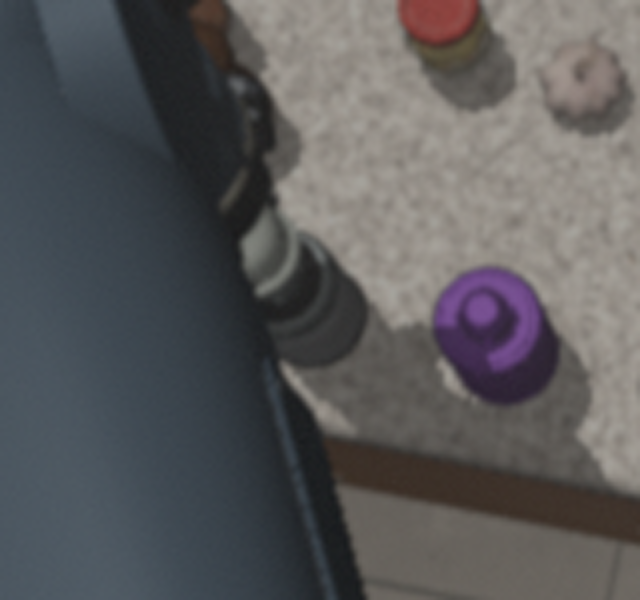

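```bash
python3 - <<'E'
from h import *
P=[[.451,.2549,.195],[.451,.2549,.239],[.4505,.2555,.146],[.4505,.2555,.115],[.4505,.2555,.089]]
print(proj("side",P).round(2)); print(proj("top",P).round(2))
im=cv2.imread("pics/side4.png"); g=cv2.cvtColor(im,cv2.COLOR_BGR2GRAY)
def edges(v,a,b):
    x=np.arange(a,b); r=cv2.GaussianBlur(g[v-1:v+2],(1,1),0).mean(0)[a:b]; gr=np.abs(np.gradient(r)); return r.astype(int).tolist()
for v in (140,143,146,148,150,151): print(v,edges(v,212,240))
print()
for v in (165,167,170,172,174,178,182,186): print(v,edges(v,214,242))
E
```

```text
[[225.8  151.52]
 [224.88 137.69]
 [226.61 166.26]
 [227.22 175.31]
 [227.72 182.73]]
[[162.26 221.53]
 [157.7  216.96]
 [166.65 226.38]
 [169.43 229.15]
 [171.66 231.37]]
140 [129, 112, 73, 49, 64, 80, 99, 133, 155, 162, 167, 169, 172, 171, 168, 164, 159, 152, 142, 128, 102, 77, 74, 70, 55, 73, 112, 131]
143 [131, 115, 75, 48, 58, 75, 86, 108, 127, 137, 141, 143, 146, 149, 145, 141, 137, 132, 128, 120, 103, 79, 73, 73, 59, 74, 114, 131]
146 [132, 122, 92, 65, 64, 78, 85, 106, 130, 140, 140, 139, 139, 138, 137, 135, 131, 131, 134, 130, 111, 86, 77, 93, 104, 115, 128, 133]
148 [134, 131, 124, 113, 103, 95, 94, 110, 131, 140, 138, 137, 138, 138, 136, 133, 129, 129, 130, 129, 119, 107, 107, 120, 130, 133, 134, 134]
150 [135, 134, 133, 133, 127, 120, 124, 133, 141, 143, 142, 140, 143, 142, 141, 140, 139, 138, 136, 137, 135, 129, 130, 133, 134, 134, 134, 134]
151 [135, 135, 135, 134, 131, 128, 133, 142, 146, 148, 147, 147, 149, 149, 148, 146, 146, 144, 141, 141, 137, 129, 129, 131, 134, 134, 133, 134]

165 [27, 27, 30, 31, 30, 30, 28, 28, 30, 32, 39, 46, 49, 48, 50, 50, 43, 36, 34, 42, 52
[... 172 characters left out ...]
30, 28, 32, 42, 59, 67, 72, 75, 75, 73, 68, 64, 58, 54, 56, 63, 73, 81, 85, 88, 92, 95, 96]
172 [27, 27, 28, 29, 32, 36, 36, 37, 47, 60, 66, 66, 68, 68, 67, 65, 62, 59, 51, 51, 62, 84, 107, 122, 133, 136, 135, 131]
174 [27, 27, 28, 34, 46, 53, 45, 37, 40, 50, 58, 61, 62, 63, 62, 61, 56, 51, 45, 43, 45, 63, 90, 112, 125, 131, 134, 130]
178 [24, 26, 27, 38, 55, 64, 63, 60, 59, 57, 54, 52, 51, 51, 51, 51, 52, 55, 58, 65, 73, 75, 74, 75, 93, 111, 122, 125]
182 [30, 28, 27, 33, 46, 56, 56, 59, 64, 71, 71, 68, 66, 66, 67, 68, 69, 71, 73, 75, 75, 72, 66, 67, 84, 109, 119, 115]
186 [134, 141, 145, 134, 112, 93, 86, 87, 85, 83, 82, 81, 80, 79, 75, 66, 61, 66, 70, 71, 72, 68, 64, 67, 79, 97, 112, 108]
```

```bash
python3 - <<'E'
from h import *
im=cv2.imread("pics/top4.png")
x,y,s=150,195,8
c=cv2.resize(im[y:y+70,x:x+60],None,fx=s,fy=s,interpolation=2)
a=np.linspace(0,2*np.pi,120)
def circ(cx,cy,z,r,col):
    p=proj("top",np.c_[cx+r*np.cos(a),cy+r*np.sin(a),0*a+z]); p=((p-[x,y]+.5)*s-.5).astype(np.int32); cv2.polylines(c,[p],True,col,1)
o=c.copy()
circ(.451,.2549,.1995,.027,(0,0,255)); circ(.4505,.2555,.115,.0325,(0,255,0)); circ(.4505,.2555,.118,.0265,(255,255,0)); circ(.4505,.2555,0,.034,(255,0,255))
cv2.imwrite("pics/t4o.png",np.hstack([o,c])[:600,:])
E
```

```text
(no output)
```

View pics/t4o.png

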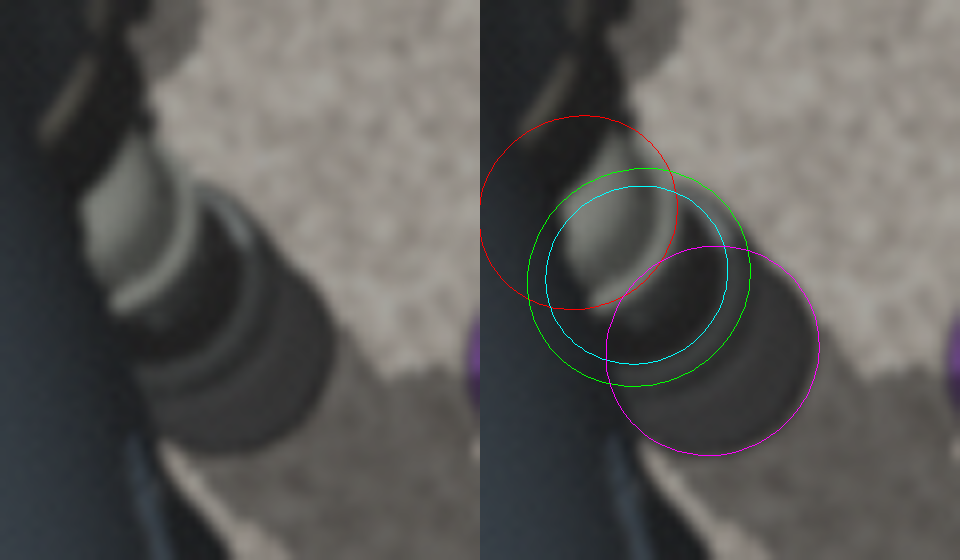

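move_arm:
  rows:
    - [[0, 0, 0, 0.08, 0, 1.5, 1], [0, 0, 0, 0.08, 0, 3, 1], [0, 0, 0, 0.08, 0, 4.2, 1], [0, 0, 0, 0.08, 0, 4.2, 1], [0, 0, 0, 0.08, 0, 4.2, 1]]
  grip_force: 90

```text
clock: 5.1
ee_pos: [0.4512, 0.254, 0.1617]
eef_rot: [2.225, 2.216, 0.002]
force: [0.5, 0.0, -0.0]
grip_width: 0.501
```

```bash
python3 - <<'E'
from h import *
for n,(x,y) in (("side",(170,100)),("top",(130,180))):
    im,d=bot.grab_frame(n); cv2.imwrite(f"pics/{n}5.png",im)
    cv2.imwrite(f"pics/{n}5c.png",cv2.resize(im[y:y+100,x:x+120],None,fx=6,fy=6,interpolation=2))
rel(.451,.2544,.15)
E
```

```text
t 5.2 pos [0.4515 0.2544 0.1622] F [-0.1 -0.5 -0.6] w 0.495 rel [ 0.003 -0.001 -0.004] [-0.   -0.05  1.22]
```

View pics/side5c.png

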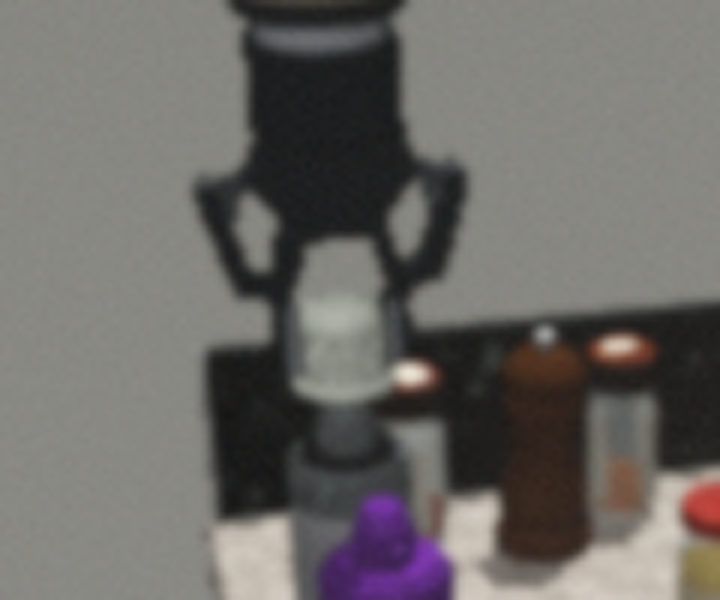

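View pics/top5c.png

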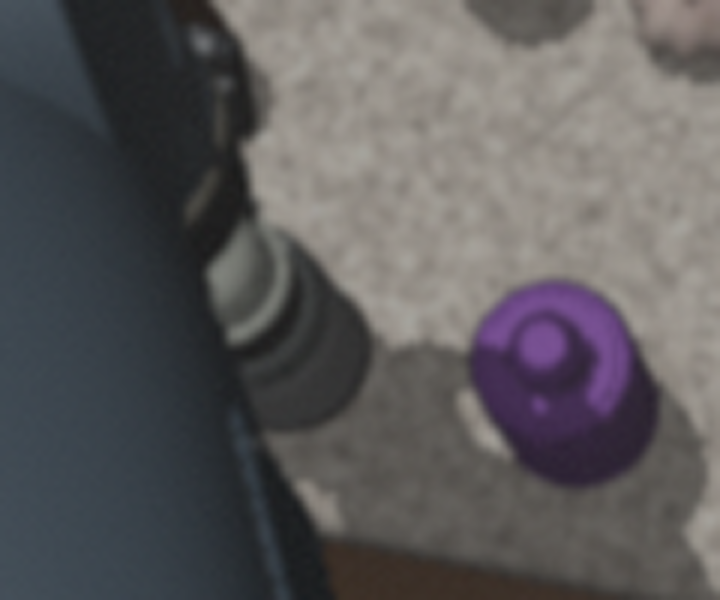

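move_arm:
  rows:
    - [[0.003, 0, 0, 0, 0, 0.4, 1], [0.003, 0, 0, 0, 0, 0.8, 1], [0.003, 0, 0, 0, 0, 1.2, 1], [0.003, 0, 0, 0, 0, 1.2, 1]]

```text
clock: 5.6
ee_pos: [0.4512, 0.2542, 0.1494]
eef_rot: [-2.225, -2.217, 0.001]
force: [-0.8, -0.7, -0.4]
grip_width: 0.5
```

move_arm:
  rows:
    - [[0, 0, 0, 0, 0, 0.3, 1], [0, 0, 0, 0, 0, 0.6, 1], [0, 0, 0, 0, 0, 0.9, 1], [0, 0, 0, 0, 0, 0.9, 1]]

```text
clock: 6.0
ee_pos: [0.4509, 0.2541, 0.14]
eef_rot: [-2.225, -2.217, 0.002]
force: [0.6, 0.2, -0.1]
grip_width: 0.502
```

move_arm:
  rows:
    - [[0, 0, 0, 0, 0, 0.2, 1], [0, 0, 0, 0, 0, 0.4, 1], [0, 0, 0, 0, 0, 0.4, 1]]

```text
clock: 6.3
ee_pos: [0.4509, 0.2541, 0.1358]
eef_rot: [-2.225, -2.217, 0.002]
force: [0.2, 1.3, -0.7]
grip_width: 0.5
```

move_arm:
  rows:
    - [[0, 0, 0, 0, 0, 0.2, 1], [0, 0, 0, 0, 0, 0.2, 1]]

```text
clock: 6.5
ee_pos: [0.451, 0.2545, 0.1339]
eef_rot: [-2.224, -2.217, 0.001]
force: [-0.9, 0.8, 2.9]
grip_width: 0.501
```

Bead on the lugs at TCP 0.134, as expected (about 9 mm up).

move_arm:
  rows:
    - [[0, 0, 0, 0, 0, 0.15, 1], [0, 0, 0, 0, 0, 0.15, 1]]

```text
clock: 6.7
ee_pos: [0.4513, 0.2548, 0.1327]
eef_rot: [-2.224, -2.217, -0.0]
force: [-0.3, 1.8, 4.6]
grip_width: 0.497
```

move_arm:
  rows:
    - [[0, 0, 0, 0, 0, 0.2, 1], [0, 0, 0, 0, 0, 0.2, 1]]

```text
clock: 6.9
ee_pos: [0.4514, 0.2549, 0.1309]
eef_rot: [-2.224, -2.217, -0.001]
force: [0.2, 1.1, 0.4]
grip_width: 0.503
```

move_arm:
  rows:
    - [[0, 0, 0, 0, 0, 0.2, 1], [0, 0, 0, 0, 0, 0.2, 1]]

```text
clock: 7.1
ee_pos: [0.4512, 0.2547, 0.1285]
eef_rot: [-2.224, -2.217, -0.0]
force: [-0.7, -0.6, -3.3]
grip_width: 0.501
```

move_arm:
  rows:
    - [[0, 0, 0, 0, 0, 0.2, 1], [0, 0, 0, 0, 0, 0.2, 1]]

```text
clock: 7.3
ee_pos: [0.4509, 0.2544, 0.126]
eef_rot: [-2.224, -2.217, 0.001]
force: [0.3, -0.2, -3.7]
grip_width: 0.498
```

move_arm:
  rows:
    - [[0, 0, 0, 0, 0, 0.15, 1], [0, 0, 0, 0, 0, 0.15, 1]]

```text
clock: 7.5
ee_pos: [0.4508, 0.2545, 0.1244]
eef_rot: [-2.224, -2.216, 0.001]
force: [-1.7, 0.1, 4.2]
grip_width: 0.498
```

move_arm:
  rows:
    - [[0, 0, 0, 0, 0, 0.15, 1], [0, 0, 0, 0, 0, 0.15, 1], [0, 0, 0, 0, 0, 0.15, 1]]

```text
clock: 7.8
ee_pos: [0.4508, 0.2548, 0.1234]
eef_rot: [-2.224, -2.216, 0.0]
force: [-3.1, 0.2, 7.9]
grip_width: 0.5
```

```bash
python3 - <<'E'
from h import *
rel(.451,.2544,.12)
for n,(x,y) in (("side",(170,100)),("top",(130,180))):
    im,d=bot.grab_frame(n); cv2.imwrite(f"pics/{n}6.png",im)
    cv2.imwrite(f"pics/{n}6c.png",cv2.resize(im[y:y+100,x:x+120],None,fx=6,fy=6,interpolation=2))
    print(bot.state()["force"].round(1))
E
```

```text
t 7.8 pos [0.4508 0.2548 0.1234] F [-3.1  0.2  7.9] w 0.5 rel [-0.002 -0.001 -0.003] [-0.04  0.02  0.34]
[-4.2  0.7  9.1]
[-4.2 -0.   8.9]
```

View pics/side6c.png

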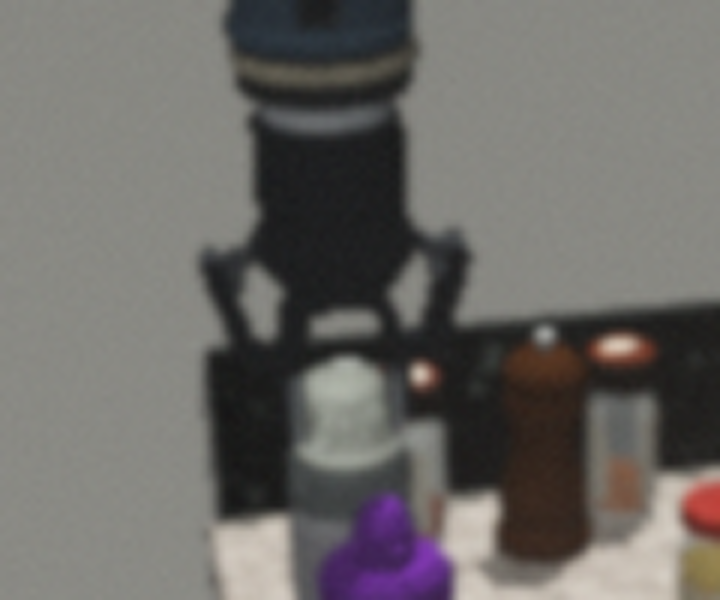

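View pics/top6c.png

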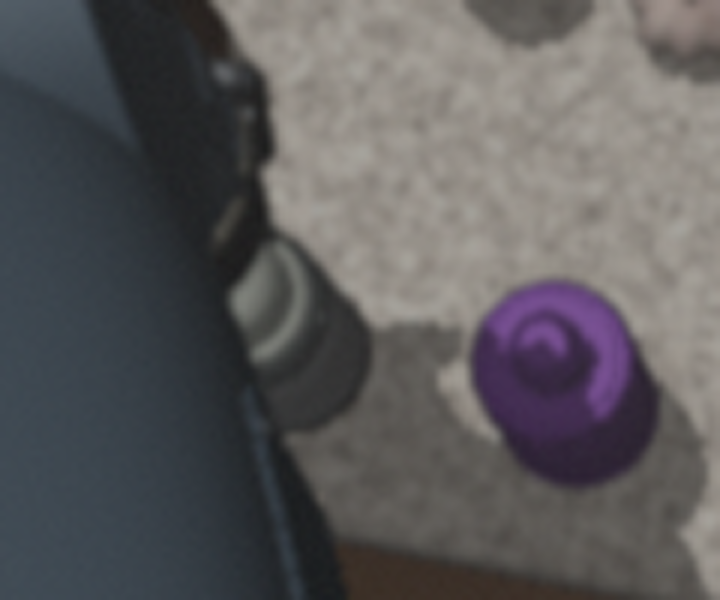

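move_arm:
  rows:
    - [[0, 0, 0, 0, -0.03, 0.1, 1], [0, 0, 0, 0, -0.03, 0.1, 1], [0, 0, 0, 0, -0.03, 0.1, 1], [0, 0, 0, 0, -0.03, 0.1, 1], [0, 0, 0, 0, -0.03, 0.1, 1]]

```text
clock: 8.4
ee_pos: [0.4505, 0.2549, 0.123]
eef_rot: [-2.223, -2.217, -0.001]
force: [-4.9, -0.9, 9.7]
grip_width: 0.5
```

```bash
python3 - <<'E'
from h import *
for k in range(5):
    im,d=bot.grab_frame("side"); s=bot.state(); print(s["clock"],s["ee_pos"].round(4),s["force"].round(1),s["wrist_torque"].round(2))
E
```

```text
8.45 [0.4505 0.2549 0.123 ] [-4.8  1.  10.1] [-0.06  1.06 -0.08]
8.5 [0.4505 0.2549 0.123 ] [-3.3 -0.8 10. ] [-0.07  1.06  0.05]
8.55 [0.4505 0.2549 0.123 ] [-4.4  0.4 10. ] [-0.02  1.08 -0.04]
8.6 [0.4505 0.2549 0.1229] [-4.  -0.6  9.3] [-0.01  1.13 -0.04]
8.65 [0.4505 0.2549 0.123 ] [-3.  -0.7  9.8] [-0.05  1.01 -0.01]
```

move_arm:
  rows:
    - [[0, 0, 0, 0, -0.1, 0.07, 1], [0, 0, 0, 0, -0.1, 0.07, 1], [0, 0, 0, 0, -0.1, 0.07, 1]]

```text
clock: 8.95
ee_pos: [0.4502, 0.255, 0.1231]
eef_rot: [-2.224, -2.217, -0.003]
force: [0.8, -0.9, 10.3]
grip_width: 0.497
```

```bash
python3 - <<'E'
from h import *
for k in range(3):
    im,d=bot.grab_frame("side"); s=bot.state(); print(s["clock"],s["ee_pos"].round(4),s["force"].round(1),s["wrist_torque"].round(2),s["eef_rot"].round(4))
cv2.imwrite("pics/side7c.png",cv2.resize(im[120:220,180:270],None,fx=6,fy=6,interpolation=2))
E
```

```text
9.0 [0.4503 0.255  0.1231] [-0.1 -2.3  9.5] [-0.26  0.13 -0.01] [-2.2244 -2.217  -0.0033]
9.05 [0.4503 0.255  0.1231] [-0.3 -1.7 10.5] [-0.33  0.11 -0.01] [-2.2244 -2.217  -0.0032]
9.1 [0.4503 0.255  0.1231] [-0.4 -1.3  9.5] [-0.36  0.22 -0.04] [-2.2244 -2.217  -0.0032]
```

View pics/side7c.png

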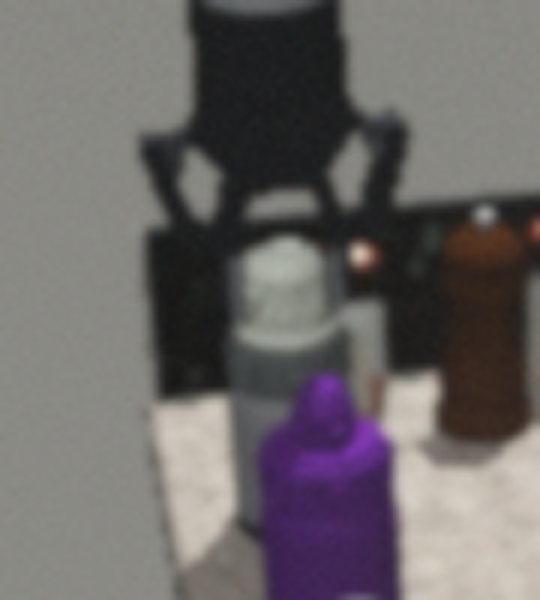

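```bash
python3 - <<'E'
from h import *
print(bot.sign_off()); s=bot.state(); print(s["clock"],s["force"].round(1))
E
```

```text
the job is handed in; nothing more can be done
None
the job is handed in; nothing more can be done
```

The dust cap is clicked onto the grey bottle's spout and the gripper is holding it down at about 10 N. I handed the job in at about 9.1 s.

**What I did:** I gripped the cap on the rack's second post, lifted it clear and carried it over the salt shaker and the purple bottle. I compared it with the spout in both cameras, then pressed it straight down.

**Checks at the end:**
- **Click:** the push rose as the bead met the lugs, with the TCP (tool point) at z about 0.134. It turned into a pull of about -3.5 N as the lugs drew the cap down, then rose again on the seal. The highest push reading was 4.6 N, below the expected 8–14 N peak. I read the force only once per move, so the peak probably fell between readings.
- **Final push:** Fz was 9.5–10.5 N, with the fingers still closed on the cap.
- **Seal squeeze:** I estimate 2–3 mm from the TCP height. I did not measure it directly.
- **Sideways force:** it had built up to about 4 N along x during the press. I shifted the tool by about 1 mm, which brought x below 1 N and left about 2 N along y.
- **Bottle and surroundings:** the last side picture shows the cap flat on the collar and the bottle upright. In the final views nothing else appeared to have moved, but the arm hid part of the scene from the top camera, and I did not check the rack at the end.

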